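# Re-seat the block in the trimming jig

### The job

The beech block in the aluminium trimming jig was clamped before it was properly seated. Swing the clamp's yellow handle back to open the clamp fully, slide the block along the jig (do not pick it up) until it lies fully home against both the long fence and the end stop, and then swing the handle over again so that the clamp locks down on the block. Leave the other things on the bench alone.

Things in the scene. Friction and masses are not known exactly. Their poses are not given: they have to be found in the camera images.
- jig: Trimming jig fixed on the bench: bare aluminium base plate 226 (x) x 190 (y) x 15 mm, top at z = 15 mm. Origin: centre of its underside, z up; seen from the robot its +x points more or less to the right and +y away. The block's nest is a corner in its -x half, open to -x and -y; the toggle clamp with the yellow handle stands in its +x half.
- fence (a point): Middle of the face of the dark steel fence, at its foot: jig x = -24.5, y = -4, z = 15 mm. The fence runs along the jig's y (y -56 to +48), is 10 mm thick and 12 mm high; its face looks to -x. The block's long side belongs against it.
- stop (a point): Middle of the face of the dark steel end stop, at its foot: jig x = -49, y = +42, z = 15 mm. The stop runs along x (-71 to -27), is 12 mm thick and 14 mm high; its face looks to -y. The block's +y end belongs against it.
- clamp_pivot (a point): Pivot of the clamp arm, jig x = 5, y = 0, z = 58 mm, in a steel bracket behind the fence (x -8 to +62, y -31 to +31 at its feet, y -16 to +16 above, 67 mm high). The arm, 14 mm wide, is level when locked (top at z = 65, spindle head to 74) and reaches to x = -58 over the block; fully open it stands upright to z = 135, nothing of it in front of x = -10.
- handle_pivot (a point): Pivot of the handle on the jig: jig x = 48, y = 0, z = 53 mm; its axis is the jig's y, so the handle moves only in the jig's x-z plane. A short steel crank on the handle points back from here (to x = 84 when locked) and folds down as the clamp opens.
- handle_grip (a point): Point inside the yellow grip, on the handle's centre line, 70 mm from its pivot. The handle is a flat steel bar 14 mm wide that becomes a round yellow grip, radius 10.5 mm, from 36 to 105 mm from the pivot, with a rounded end.
- clamp_handle (a joint): Handle angle v (rad), hard stops at 0 and 1.52. It leans v - 0.33 from upright towards jig +x (away from the block). 0: locked, leaning 0.33 towards the block. 1.52: fully open, leaning 1.19 back, its end 92 mm above the bench. It lifts the arm as it grows. Dead centre is at 0.12; below that it locks itself. It takes 2 to 5 N at the grip. It stays open only near 1.52, else the arm falls back.
- clamp_foot: Black rubber foot under the end of the clamp arm, a disc 18 mm in diameter and 10 mm high, origin at the centre of its underside; it springs up to 5 mm along its axis. Locked, it is above home, pressed in about 2 mm by the block, and presses with about 7 N.
- block: Light beech wood block, loose, 49 (x) x 82 (y) x 24 mm, 70 g nominal, with two small dark dowel holes in its top near its -y end; lies flat on the jig's plate. Origin: centre of its underside. Home, its axes are parallel to the jig's and its origin lies on home. At the start it is held by the clamp, 6 to 25 mm short of both fence and stop and turned by up to 0.1 rad.
- home (a point): Where the block's origin belongs: jig frame x = -49, y = 1, z = 15 mm; axes as the jig's. With the block's edges against the faces of fence and stop its origin is within about 1 mm of it.
- spanner_17: bystander: open and ring spanner, 34x207x10 mm, far left; origin centre of underside
- spanner_13: bystander: smaller spanner, 28x171x8 mm, left; origin centre of underside
- screwdriver_cross: bystander: yellow screwdriver, 31x224x28 mm, left; origin centre of underside
- pliers: bystander: pliers with blue handles, 60x163x17 mm, right; origin centre of underside
- battery_pack: bystander: black battery pack, 105x67x54 mm, right front; origin centre of underside
- nut_m16_0: bystander: steel nut, 24x27x13 mm, right rear; origin centre of underside
- bolt_m16_0: bystander: steel bolt standing on its head, 24x27x66 mm, right rear; origin centre of underside
- bolt_m16_1: bystander: dark bolt standing on its head, 24x27x60 mm, left rear; origin centre of underside
Things that resemble listed ones, but are neither listed nor needed, are in the scene too. Leave any orange or turquoise look-alike of the block alone.

How it is judged:
By the outcome, as a careful person would: the job done as asked, in the order asked, and still so for the second after the job is handed in, with the robot touching nothing.
It also fails if it takes over 72 s, if anything falls off the work surface, if the arm or the gripper's body presses on something with over 40 N, if the wrist force passes 120 N, or if a joint passes its speed limit or range.

### The arm

A 6-joint arm with a two-finger parallel gripper is mounted at the origin on a cart in front of the work surface, level with it; the furniture and walls round the work are solid. World frame = base frame: x ahead of the robot, y to its left, z up, the work surface at z = 0. Lengths are in m, angles in rad, forces in N, time in s.
With the tool pointing down it reaches from about 0.4 to 0.825 m from the base axis. Payload 7 kg.
Tool frame: the origin (TCP) lies on the centre line of the jaws, within the pads' length; the fingertips stand 19 mm ahead of it and the grasp point (between the pads) is the TCP; z points along the fingers, y is the line along which they close (so a half turn about z gives the same grasp; the last joint's range is limited). The gripper opens to 88 mm and grips with 3 to 60 N. Pads are 19 mm wide; open, the fingers measure 130 mm over their backs; the gripper's body (78 mm by 193 mm) begins 47 mm behind the grasp point.
Start: joints at [1.454, 0.359, 0.012, 0, -1.224, -0.288], TCP at [0.266, 0.62, 0.246] pointing down, gripper open.
Joint ranges: [-3.07, 3.07], [-1.43, 2.12], [-1.02, 1.25], [-3.03, 1.67], [-3.05, -0], [-3.03, 3.03]. Speed limits (rad/s): [2.39, 2.39, 3.01, 3.14, 3.14, 3.14].

### API

Orientations are given as [roll, pitch, yaw] about the fixed x, y, z axes, in that order (R = Rz(yaw) Ry(pitch) Rx(roll)).
In Python, from station import arm, imaging, models gives the robot as it stands.
- The arm moves only by the tool play_rows, never from a script. Its arguments are lists of equal length, an entry for each row: "travel": the shift along the tool's x, y, z in units of 25 mm (1.0 is 25 mm), a list of three; "twist": the turn about the tool's z in units of 0.15 rad (1.0 is 0.15 rad). A call has 1 to 8 rows; each row shifts and turns the commanded pose from where the row before left it, along the tool's axes as they then stand; what a row does not reach is not made up. A row lasts 1/8 s, in which the tool goes at most 62.5 mm and 10.7 degrees, less where a joint would pass 70% of its speed; a pose out of reach is approached as far as the arm can. A call with a number of a shift or a turn outside -1 to 1 is refused whole. A call with a gripper value outside its range is refused whole. "fingers" is the opening, from 0 (shut) to 1 (fully open), set as the call begins (left out, the last holds). The fingers move at their own pace and stop on an object; "newtons" is the grip in N (left out, the last holds). Time passes only in rows, so rows that do not move let the fingers close. It gives the time, the measured TCP pose, the force, the opening and the grip force at its end, in the units of the state.
- arm.get_state(): the state, without advancing time (a new reading comes with each control period).
- imaging.grab_frame(name): name is "scene" or "top" or "wrist"; returns a dict with "pixels" (400x640x3 uint8, red, green, blue), "fx", "fy", "cx", "cy" (pixels), "R" (3x3) and "t" (3): a world point X has camera coordinates R X + t; the wrist camera has in their place "T_tool_cam" (4x4, takes a point from camera to tool coordinates, whose origin is the TCP and whose axes are the flange's). Camera axes: x right, y down, z forward; pixel columns grow to the right and rows downward; lengths in m; the calibration is good to about 2 mm. A picture is of the moment at which its call begins: read the wrist's pose just before it. There is no depth.
- arm.job_done(): hands the job in; it is judged then, once.
Trained networks look in the newest picture that a camera, given by its name, has taken for a name from the list of things; names that differ only in an ending like _2 or _b are one class to them, and where a whole thing is asked for, a point or a joint stands for the part that bears it (a point fixed in the world has none). Each returns a list of dicts, best first, with "confidence" (0 to 1); they miss things now and then, are a little off and sometimes report something else, mostly with a low value. They report only what shows in the picture. A call takes as long as a camera call. They do not tell look-alikes from the thing itself.
- models.boxes_of(name, camera): "extent" ([centre column, centre row, width, height] in pixels, round what is visible of it).
- models.silhouettes(name, camera): "pixels" (400x640 bool, what is visible of it) and "extent" ([centre column, centre row, width, height] in pixels, round what is visible of it).
The state is a dict: "t": time; "q": joint angles; "qd": joint speeds; "joint_efforts": joint torques, N m; "eef_pos": TCP position; "ee_rot": TCP orientation; "force": force on the tool from outside, world axes, zero at the start; "moment": the same for the moment, N m; "width": finger opening in m; "gripper_force": force on a finger pad.
Only numpy, scipy, OpenCV 4.12 (cv2) and the standard library are available. Lean on these libraries where they do the work, as an engineer would, in place of code of your own. Each camera call takes 0.05 s, during which the arm holds its last target. There are 200 camera calls.

## Working session

There is one attempt and no reset: what is moved stays moved. The work goes in short steps, Python scripts to look and compute and a tool call to move; the robot and the scene stay as the last step left them, time stands still between calls to the robot, and variables do not carry over. Pictures are saved under pics/ and viewed, at most 10 in all, crops included, and the job is handed in when it is done.

Besides the shell and the picture viewer there is one more tool, called after "Call:" by a JSON object that holds its "method" and its "body". play_rows: Moves the arm, as the interface text tells. Shifts and turns lie within -1 to 1; 1 stands for 25 mm of shift or 0.15 rad of turn. Its arguments: {"type":"object","properties":{"travel":{"type":"array","items":{"type":"array","items":{"type":"number"}}},"twist":{"type":"array","items":{"type":"number"}},"fingers":{"type":"number"},"newtons":{"type":"number"}},"required":["travel","twist"]}

```bash
mkdir -p pics; ls; python3 - <<'E'
from station import arm, imaging, models
import cv2, numpy as np
s=arm.get_state(); print({k:np.round(v,3) for k,v in s.items()})
for c in ("scene","top"):
    f=imaging.grab_frame(c); cv2.imwrite(f"pics/{c}0.png",f["pixels"][:,:,::-1])
    print(c,f["fx"],f["fy"],f["cx"],f["cy"],np.round(f["R"],4).tolist(),np.round(f["t"],4).tolist())
    for n in ("jig","block","clamp_handle","clamp_foot","fence"):
        for b in models.boxes_of(n,c)[:2]: print(n,np.round(b["extent"],1),round(b["confidence"],2))
E
```

```text
pics
{'t': np.float64(0.0), 'q': array([ 1.454,  0.359,  0.011, -0.   , -1.224, -0.288]), 'qd': array([-0.   ,  0.001,  0.001,  0.002, -0.002, -0.   ]), 'joint_efforts': array([ 2.0000e-03, -5.8272e+01,  2.9304e+01,  6.9970e+00,  7.0000e-03,
       -0.0000e+00]), 'eef_pos': array([0.266, 0.62 , 0.245]), 'ee_rot': array([ 3.14 , -0.   , -0.405]), 'force': array([-0.569, -0.064,  0.555]), 'moment': array([-0.044,  0.019, -0.006]), 'gripper_force': np.float64(0.0), 'width': np.float64(0.088)}
scene 474.5324353968677 474.5324353968677 321.2059170890507 202.3107907932442 [[0.8208, -0.5712, 0.0072], [-0.3471, -0.5087, -0.7879], [0.4536, 0.6442, -0.6158]] [-0.4188, 0.26, 1.1736]
jig [320.  209.9  96.3  68.9] 0.8
block [298.1 264.5  35.1  30.2] 0.93
block [344.6 254.7  32.4  28.7] 0.82
clamp_handle [329.7 190.3  24.2  40.8] 0.69
fence [317.6 206.2  95.5  72.3] 0.79
top 493.0691386430845 493.0691386430845 323.6118696639175 213.86060395670742 [[0.0236, -0.9997, 0.0073], [-0.9962, -0.0242, -0.0841], [0.0842, -0.0053, -0.9964]] [-0.011, 0.5382, 1.48]
jig [299.6 207.2  78.4  66.7] 0.57
block [384.5 191.1  17.3  28.7] 0.87
block [364.6 225.9  22.   28.2] 0.8
clamp_handle [311.1 204.4  27.7   7.1] 0.7
```

```bash
python3 - <<'E'
import cv2
a=cv2.imread("pics/scene0.png")[130:310,220:430]; b=cv2.imread("pics/top0.png")[130:290,220:430]
cv2.imwrite("pics/s1.png",cv2.resize(a,None,fx=3.3,fy=3.3,interpolation=2)); cv2.imwrite("pics/t1.png",cv2.resize(b,None,fx=3.7,fy=3.7,interpolation=2))
E
```

```text
(no output)
```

View pics/s1.png

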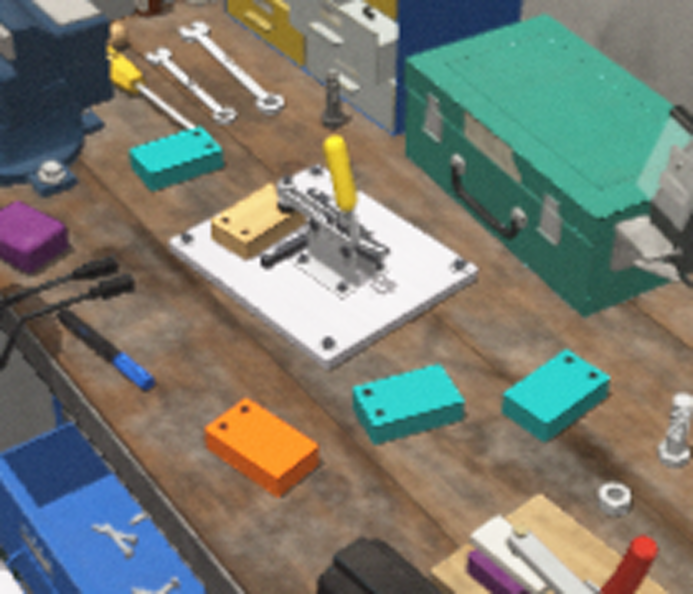

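View pics/t1.png

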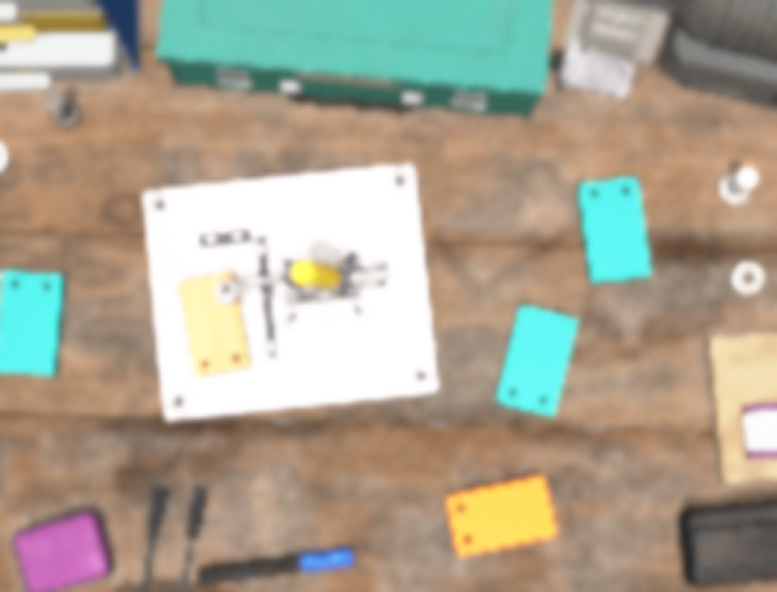

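The scene crop shows the real beech block (px ~298,197) under the clamp in the white-looking plate, with the yellow handle up at ~(324,183). The boxes reported for "block" were the orange and turquoise look-alikes. In the top crop the plate corners are at about (143,188), (415,165), (438,392) and (165,420), and the handle is at (315,273).

```bash
cat > h.py <<'E'
import numpy as np, cv2
from scipy.optimize import least_squares
from scipy.spatial.transform import Rotation as Ro
from station import arm, imaging, models
def cam(f,s=None):
    """K,R,t with world->cam"""
    K=np.array([[f["fx"],0,f["cx"]],[0,f["fy"],f["cy"]],[0,0,1]])
    if "R" in f: return K,np.array(f["R"]),np.array(f["t"])
    T=np.eye(4); T[:3,:3]=Ro.from_euler("xyz",s["ee_rot"]).as_matrix(); T[:3,3]=s["eef_pos"]
    M=np.linalg.inv(T@np.array(f["T_tool_cam"])); return K,M[:3,:3],M[:3,3]
def proj(c,X):
    K,R,t=c; p=(np.atleast_2d(X)@R.T+t)@K.T; return p[:,:2]/p[:,2:]
def back(c,uv,z):
    K,R,t=c; d=(np.c_[np.atleast_2d(uv),np.ones(len(np.atleast_2d(uv)))]@np.linalg.inv(K).T)@R; o=-R.T@t
    return o+d*((z-o[2])/d[:,2])[:,None]
def quad(mask):
    """four corners of the biggest blob: lines fitted to its sides"""
    cs,_=cv2.findContours(mask.astype(np.uint8),cv2.RETR_EXTERNAL,cv2.CHAIN_APPROX_NONE)
    c=cv2.convexHull(max(cs,key=cv2.contourArea)); 
    for e in np.arange(.01,.15,.005):
        q=cv2.approxPolyDP(c,e*cv2.arcLength(c,True),True)
        if len(q)<=4: break
    return q[:,0].astype(float)
def jig2w(J,P):  # J = x,y,yaw
    P=np.atleast_2d(P).astype(float); c,s=np.cos(J[2]),np.sin(J[2])
    return np.c_[J[0]+c*P[:,0]-s*P[:,1],J[1]+s*P[:,0]+c*P[:,1],P[:,2]]
PLATE=np.array([[-113,-95,15],[113,-95,15],[113,95,15],[-113,95,15]])/1e3
E
python3 - <<'E'
from h import *
f=imaging.grab_frame("top"); c=cam(f); im=f["pixels"]
hsv=cv2.cvtColor(im,cv2.COLOR_RGB2HSV); m=(hsv[...,2]>225)&(hsv[...,1]<45)
m[:, :220]=0; m[:,345:]=0; m[:160]=0; m[255:]=0
m=cv2.morphologyEx(m.astype(np.uint8),cv2.MORPH_OPEN,np.ones((3,3)))
q=quad(m); print(q.tolist()); W=back(c,q,.015); print(W.round(4).tolist())
# order q against the plate, fit
best=None
for r in range(4):
    for o in (1,-1):
        Q=np.roll(W[::o],r,0)
        g=least_squares(lambda J:(jig2w(J,PLATE)-Q)[:,:2].ravel(),[W[:,0].mean(),W[:,1].mean(),-1.5])
        if abs(g.x[2]+1.5)<.5 and (best is None or g.cost<best.cost): best=g
J=best.x; print("J",J,best.fun.round(4)); np.save("J.npy",J)
print("grip",jig2w(J,np.array([[25.3,0,119],[48,0,53]])/1e3))
s=cam(imaging.grab_frame("scene")); print("scene proj",proj(s,jig2w(J,PLATE)).round(1).tolist(), (proj(s,jig2w(J,PLATE))-[220,130])*3.3)
E
```

```text
[[331.0, 175.0], [337.0, 235.0], [265.0, 242.0], [259.0, 182.0]]
[[0.6597, -0.0181, 0.015], [0.4752, -0.0405, 0.015], [0.4486, 0.1783, 0.015], [0.6325, 0.203, 0.015]]
J [ 0.55398607  0.08068688 -1.44679677] [-0.0029  0.0027 -0.0015 -0.0027  0.0025 -0.0016  0.0018  0.0016]
grip [[0.55711523 0.05558114 0.119     ]
 [0.55992281 0.03305543 0.053     ]]
scene proj [[271.2, 202.7], [319.4, 239.4], [365.7, 211.6], [316.7, 179.5]] [[169.03118865 239.9940171 ]
 [327.96133918 361.07855546]
 [480.79099606 269.11605307]
 [319.2460388  163.3792084 ]]
```

Call:
{"method": "play_rows", "body": {"travel": [[0, 0, 0], [0, 0, 0], [0, 0, 0], [0, 0, 0], [0, 0, 0], [0, 0, 0], [0, 0, 0]], "twist": [0.99, 0.99, 0.99, 0.99, 0.99, 0.99, 1.0]}}

```text
t: 1.58
eef_pos: [0.2659, 0.6204, 0.2456]
ee_rot: [-3.142, 0.0, -1.451]
force: [0.3, 0.8, -1.0]
width: 0.0876
gripper_force: 0.0
```

View pics/scene0.png

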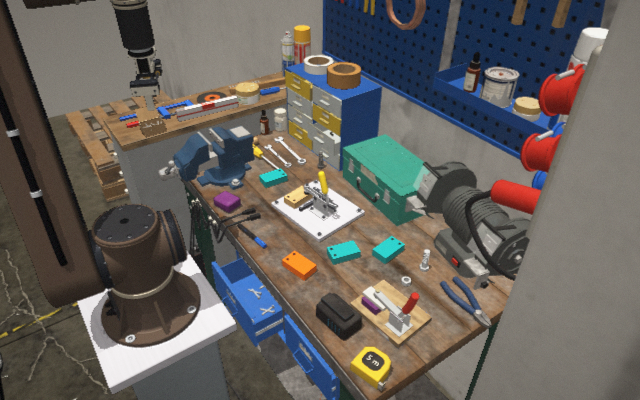

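The full scene shows the vise at px (170–255, 125–190), between the tool's start position at (145,80) and the jig. I'll check how high the path has to be.

```bash
python3 - <<'E'
from h import *
f=imaging.grab_frame("scene"); c=cam(f)
uv=[[237,184],[205,186],[190,172],[252,160],[250,178]]
print(back(c,uv,0).round(3).tolist()); 
for z in (.1,.15,.2): print(z,back(c,[[230,130],[165,167],[180,150],[250,135]],z).round(3).tolist())
print("path",proj(c,[[.266,.62,.225],[.33,.5,.225],[.4,.36,.225],[.45,.25,.225]]).round(0).tolist())
E
```

```text
[[0.411, 0.351, 0.0], [0.319, 0.4, 0.0], [0.31, 0.506, 0.0], [0.523, 0.453, 0.0], [0.464, 0.357, -0.0]]
0.1 [[0.484, 0.526, 0.1], [0.212, 0.428, 0.1], [0.289, 0.498, 0.1], [0.526, 0.456, 0.1]]
0.15 [[0.449, 0.442, 0.15], [0.194, 0.351, 0.15], [0.266, 0.416, 0.15], [0.488, 0.376, 0.15]]
0.2 [[0.414, 0.359, 0.2], [0.175, 0.273, 0.2], [0.242, 0.334, 0.2], [0.451, 0.297, 0.2]]
path [[152.0, 103.0], [185.0, 112.0], [225.0, 124.0], [257.0, 134.0]]
```

Call:
{"method": "play_rows", "body": {"travel": [[0, 0, -1], [0, 0, -1], [0, 0, -1], [0.5, 0, -1], [1, -0.4, 0], [1, -0.4, 0], [1, -0.4, 0], [1, -0.4, 0]], "twist": [0, 0, 0, 0, 0, 0, 0, 0]}}

```text
t: 2.62
eef_pos: [0.3204, 0.5121, 0.3453]
ee_rot: [3.141, -0.0, -1.446]
force: [0.9, -0.5, -0.3]
width: 0.0876
gripper_force: 0.0
```

Call:
{"method": "play_rows", "body": {"travel": [[1, -0.4, 0], [1, -0.4, 0], [1, -0.4, 0], [1, -0.4, 0], [1, -0.4, 0], [1, -0.4, 0], [1, -0.4, 0], [1, -0.4, 0]], "twist": [0, 0, 0, 0, 0, 0, 0, 0]}}

```text
t: 3.62
eef_pos: [0.4245, 0.3237, 0.3456]
ee_rot: [-3.141, 0.0, -1.446]
force: [-0.0, 0.3, -0.8]
width: 0.0877
gripper_force: 0.0
```

Call:
{"method": "play_rows", "body": {"travel": [[1, -0.4, 0], [1, -0.4, 0], [1, -0.4, 0], [1, -0.4, 0], [1, -0.4, 0.5], [1, -0.4, 0.5], [1, -0.4, 0.5], [0, 0, 0]], "twist": [0, 0, 0, 0, 0, 0, 0, 0]}}

```text
t: 4.62
eef_pos: [0.5152, 0.1581, 0.307]
ee_rot: [3.14, -0.001, -1.448]
force: [0.1, -0.4, 0.1]
width: 0.0879
gripper_force: 0.0
```

Near the jig now. I'll take a wrist picture to refine its pose.

```bash
cat >> h.py <<'E'
def look(name,J,P=()):
    s=arm.get_state(); f=imaging.grab_frame("wrist"); c=cam(f,s); im=f["pixels"][:,:,::-1].copy()
    cv2.imwrite(f"pics/{name}_raw.png",im)
    cv2.polylines(im,[proj(c,jig2w(J,PLATE)).round().astype(int)],True,(0,0,255),1)
    for p in proj(c,jig2w(J,np.array(P)/1e3)) if len(P) else []: cv2.circle(im,tuple(int(round(v)) for v in p),3,(255,0,255),1)
    cv2.imwrite(f"pics/{name}.png",im); return s,f,c
def totool(s,X):
    """tool-axis shift in 25 mm units from state s to world point X"""
    return ((np.asarray(X)-s["eef_pos"])@Ro.from_euler("xyz",s["ee_rot"]).as_matrix()/.025).round(2)
E
python3 - <<'E'
from h import *
J=np.load("J.npy")
s,f,c=look("w1",J,[[-24.5,-56,15],[-24.5,48,15],[-71,42,15],[-27,42,15],[25.3,0,119],[48,0,53]])
print(np.round(f["T_tool_cam"],3).tolist(),c[0][0,0], s["eef_pos"])
E
```

```text
[[-0.0, -0.966, -0.259, 0.071], [1.0, 0.0, -0.001, 0.0], [0.001, -0.259, 0.966, -0.139], [0.0, 0.0, 0.0, 1.0]] 279.68487107636065 [0.51519137 0.15809872 0.30695543]
```

View pics/w1.png

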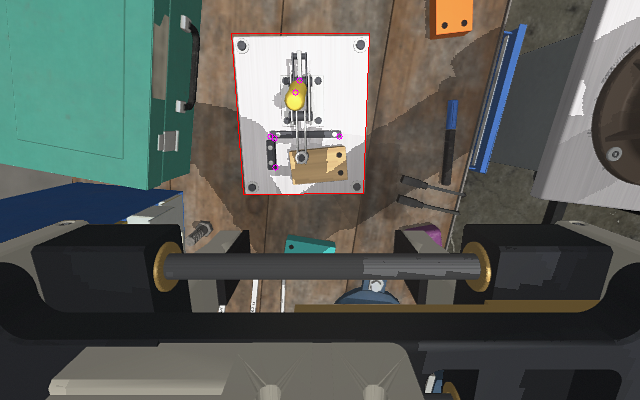

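The projected plate outline matches the picture (corners at (232,33), (369,33), (365,194), (246,194)). The fence, the stop and the yellow grip at (295,97) also fall where predicted. Next I'll move above the handle.

Call:
{"method": "play_rows", "body": {"travel": [[0.84, -0.23, 0.6], [0.84, -0.23, 0.6], [0.84, -0.23, 0.6], [0.84, -0.23, 0.6], [0.85, -0.24, 0.6], [0, 0, 0], [0, 0, 0]], "twist": [0, 0, 0, 0, 0, 0, 0], "fingers": 1, "newtons": 10}}

```text
t: 5.55
eef_pos: [0.5573, 0.0601, 0.2339]
ee_rot: [-3.141, 0.0, -1.445]
force: [-0.4, 0.5, 0.1]
width: 0.0878
gripper_force: 0.0
```

```bash
python3 - <<'E'
from h import *
J=np.load("J.npy"); s=arm.get_state()
print(s["eef_pos"],s["ee_rot"],totool(s,jig2w(J,[[.0237,0,.124]])[0]))
f=imaging.grab_frame("wrist"); c=cam(f,s)
# yellow grip: its centre line against the prediction (handle plane y=0)
hsv=cv2.cvtColor(f["pixels"],cv2.COLOR_RGB2HSV); m=(hsv[...,0]>22)&(hsv[...,0]<33)&(hsv[...,1]>180)&(hsv[...,2]>100)
n,l,st,ce=cv2.connectedComponentsWithStats(m.astype(np.uint8)); k=1+st[1:,4].argmax(); print(st[k],ce[k])
L=np.array([40,70,105]); print(proj(c,jig2w(J,np.c_[48-L*.324,0*L,53+L*.946]/1e3)).round(1).tolist())
cv2.imwrite("pics/w2.png",f["pixels"][:,:,::-1])
ys,xs=np.where(l==k)
for r in range(ys.min(),ys.max()+1,6): a=xs[ys==r]; print(r,a.min(),a.max(),end="; ")
E
```

```text
[0.55725564 0.06014922 0.23386036] [-3.14051352e+00  1.76048108e-04 -1.44549470e+00] [0.12 0.03 4.39]Traceback (most recent call last):
  File "<stdin>", line 7, in <module>
ValueError: attempt to get argmax of an empty sequence
```

```bash
python3 - <<'E'
from h import *
J=np.load("J.npy"); s=arm.get_state(); f=imaging.grab_frame("wrist"); c=cam(f,s)
L=np.array([40,70,105]); print(proj(c,jig2w(J,np.c_[48-L*.324,0*L,53+L*.946]/1e3)).round(1).tolist())
for b in models.silhouettes("clamp_handle","wrist")[:2]:
    print(b["extent"],b["confidence"]); ys,xs=np.where(b["pixels"])
    print([(r,xs[ys==r].min(),xs[ys==r].max()) for r in range(ys.min(),ys.max()+1,8) if (ys==r).any()])
E
```

```text
[[322.5, 183.2], [322.5, 199.4], [322.5, 222.6]]
[323.5, 182.4, 23.7, 98.2] 0.76
[(135, np.int64(323), np.int64(325)), (143, np.int64(315), np.int64(332)), (151, np.int64(316), np.int64(332)), (159, np.int64(316), np.int64(331)), (167, np.int64(316), np.int64(325)), (175, np.int64(316), np.int64(326)), (183, np.int64(316), np.int64(332)), (191, np.int64(314), np.int64(334)), (199, np.int64(314), np.int64(334)), (207, np.int64(314), np.int64(334)), (215, np.int64(313), np.int64(335)), (223, np.int64(314), np.int64(334))]
```

Call:
{"method": "play_rows", "body": {"travel": [[0.12, 0, 0.88], [0, 0, 0.88], [0, 0, 0.88], [0, 0, 0.88], [0, 0, 0.87], [0, 0, 0]], "twist": [0, 0, 0, 0, 0, 0]}}

```text
t: 6.45
eef_pos: [0.5565, 0.0568, 0.1224]
ee_rot: [3.139, -0.001, -1.445]
force: [-0.8, -0.3, -0.0]
width: 0.0877
gripper_force: 0.0
```

Call:
{"method": "play_rows", "body": {"travel": [[0, 0, 0], [0, 0, 0], [0, 0, 0], [0, 0, 0], [0, 0, 0], [0, 0, 0], [0, 0, 0]], "twist": [0, 0, 0, 0, 0, 0, 0], "fingers": 0, "newtons": 10}}

```text
t: 7.32
eef_pos: [0.5573, 0.0566, 0.1232]
ee_rot: [3.141, -0.0, -1.446]
force: [-4.8, 0.9, 1.0]
width: 0.0231
gripper_force: 3.1
```

```bash
python3 - <<'E'
from h import *
J=np.load("J.npy"); s=arm.get_state()
print(s["eef_pos"],s["width"],s["gripper_force"],s["force"],totool(s,jig2w(J,[[.0237,0,.124]])[0]))
# arc increments for 16 rows (tool x = jig x, tool z = down), r=75
v=np.linspace(0,1.54,15)-.33; x=.075*np.sin(v)/.025; z=-.075*np.cos(v)/.025
print(np.c_[np.diff(x),np.diff(z)].round(2).tolist())
E
```

```text
[0.55728081 0.05658642 0.1232443 ] 0.023096318948299745 3.124926129726191 [-4.80838467  0.93114682  0.95459331] [-0.02  0.01 -0.03]
[[0.32, -0.09], [0.33, -0.05], [0.33, -0.02], [0.33, 0.02], [0.33, 0.05], [0.32, 0.09], [0.31, 0.12], [0.29, 0.16], [0.27, 0.19], [0.25, 0.22], [0.22, 0.24], [0.2, 0.27], [0.17, 0.29], [0.13, 0.3]]
```

Call:
{"method": "play_rows", "body": {"travel": [[0, 0, 0], [0.32, -0.09, 0], [0.33, 0, -0.05], [0.33, 0, -0.02], [0.33, 0, 0.02], [0.33, 0, 0.05], [0, 0, 0]], "twist": [0, 0, 0, 0, 0, 0, 0], "newtons": 12}}

```text
t: 8.2
eef_pos: [0.5613, 0.0145, 0.1228]
ee_rot: [3.135, -0.001, -1.447]
force: [-11.1, -3.2, 7.9]
width: 0.0191
gripper_force: 11.9
```

```bash
python3 - <<'E'
from h import *
J=np.load("J.npy"); s=arm.get_state(); v=.55-.33
print(s["width"],s["gripper_force"],s["force"],totool(s,jig2w(J,[[.048+.075*np.sin(v),0,.053+.075*np.cos(v)]])[0]))
E
```

```text
0.01911196581570176 11.893586842197692 [-11.12535783  -3.19137822   7.92582368] [-0.09 -0.04 -0.14]
```

I put the second row's z shift in the y slot. Correcting that now, then continuing along the arc.

Call:
{"method": "play_rows", "body": {"travel": [[0, 0.14, -0.12], [0.32, 0, 0.09], [0.31, 0, 0.12], [0.29, 0, 0.16], [0.27, 0, 0.19], [0, 0, 0]], "twist": [0, 0, 0, 0, 0, 0]}}

```text
t: 8.95
eef_pos: [0.5653, -0.0161, 0.1138]
ee_rot: [-3.141, -0.002, -1.446]
force: [-4.9, -6.9, 12.5]
width: 0.0187
gripper_force: 12.4
```

```bash
python3 - <<'E'
from h import *
J=np.load("J.npy"); s=arm.get_state(); v=.99-.33
print(s["width"],s["gripper_force"],s["force"],totool(s,jig2w(J,[[.048+.075*np.sin(v),0,.053+.075*np.cos(v)]])[0]))
E
```

```text
0.01869124882253559 12.422836145415204 [-4.91855263 -6.86596203 12.49709944] [-0.14 -0.03  0.06]
```

Call:
{"method": "play_rows", "body": {"travel": [[0.33, 0.04, 0.14], [0.22, 0, 0.24], [0.2, 0, 0.27], [0.17, 0, 0.29], [0.13, 0, 0.3], [0, 0, 0]], "twist": [0, 0, 0, 0, 0, 0]}}

```text
t: 9.7
eef_pos: [0.5686, -0.0428, 0.0826]
ee_rot: [-3.14, -0.003, -1.446]
force: [0.5, -13.6, 8.7]
width: 0.0188
gripper_force: 11.7
```

```bash
python3 - <<'E'
from h import *
J=np.load("J.npy"); s=arm.get_state(); v=1.52-.33
print(s["width"],s["gripper_force"],s["force"],s["ee_rot"],totool(s,jig2w(J,[[.048+.075*np.sin(v),0,.053+.075*np.cos(v)]])[0]))
f=imaging.grab_frame("scene"); cv2.imwrite("pics/s3.png",cv2.resize(f["pixels"][130:260,240:400,::-1],None,fx=4.5,fy=4.5,interpolation=2))
E
```

```text
0.018793251515919967 11.698225925210863 [  0.47742543 -13.57999564   8.70911015] [-3.13985038e+00 -3.06642919e-03 -1.44580635e+00] [-0.27 -0.03  0.07]
```

View pics/s3.png

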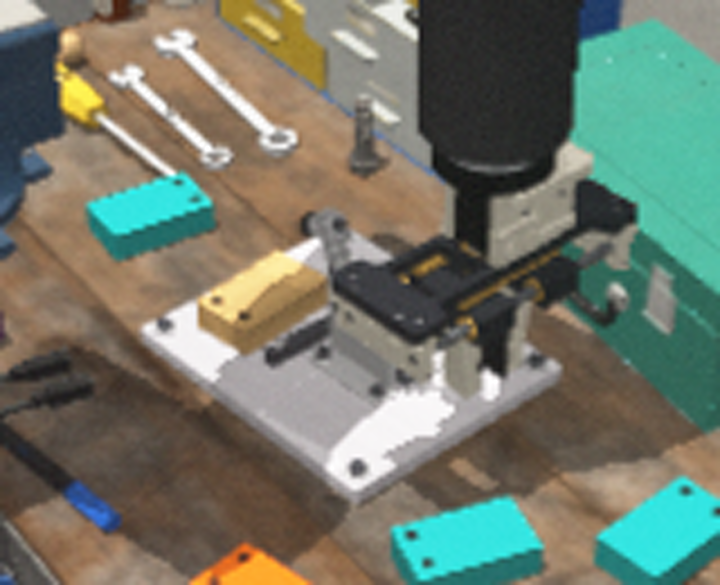

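The scene crop shows the clamp arm nearly upright (crop ~(325,235)), with the block uncovered. I'll press on to the handle's stop to make sure it is fully open.

Call:
{"method": "play_rows", "body": {"travel": [[0.2, 0, 0.04], [0.06, 0, 0.15], [0.05, 0, 0.15], [0, 0, 0]], "twist": [0, 0, 0, 0]}}

```text
t: 10.25
eef_pos: [0.5693, -0.0492, 0.0733]
ee_rot: [-3.14, -0.002, -1.445]
force: [2.7, -8.9, 5.3]
width: 0.0187
gripper_force: 11.7
```

```bash
python3 - <<'E'
from h import *
J=np.load("J.npy"); s=arm.get_state(); v=1.52-.33
print(s["width"],s["gripper_force"],s["force"],s["ee_rot"],totool(s,jig2w(J,[[.048+.075*np.sin(v),0,.053+.075*np.cos(v)]])[0]))
E
```

```text
0.018677986693978188 11.653912152682722 [ 2.70534679 -8.88520318  5.34997499] [-3.14036831e+00 -2.09333050e-03 -1.44514973e+00] [-0.52 -0.03 -0.3 ]
```

Call:
{"method": "play_rows", "body": {"travel": [[0.05, 0, 0.18], [0.05, 0, 0.18], [0, 0, 0]], "twist": [0, 0, 0]}}

```text
t: 10.62
eef_pos: [0.5697, -0.0523, 0.0645]
ee_rot: [-3.14, -0.003, -1.445]
force: [3.9, -14.1, 5.5]
width: 0.018
gripper_force: 11.6
```

```bash
python3 - <<'E'
from h import *
J=np.load("J.npy"); s=arm.get_state(); v=1.52-.33
print(s["width"],s["gripper_force"],s["force"],s["ee_rot"],totool(s,jig2w(J,[[.048+.075*np.sin(v),0,.053+.075*np.cos(v)]])[0]))
f=imaging.grab_frame("wrist"); g=imaging.grab_frame("scene")["pixels"][150:250,270:370]
im=f["pixels"][:260]; g=cv2.resize(g,None,fx=2.6,fy=2.6,interpolation=2)
cv2.imwrite("pics/w4.png",np.hstack([im[:,100:580],g])[:,:,::-1])
E
```

```text
0.017951629692608075 11.63401269352027 [  3.91039907 -14.07095608   5.52894102] [-3.14042907e+00 -2.76006533e-03 -1.44525137e+00] [-0.65 -0.04 -0.66]
```

View pics/w4.png

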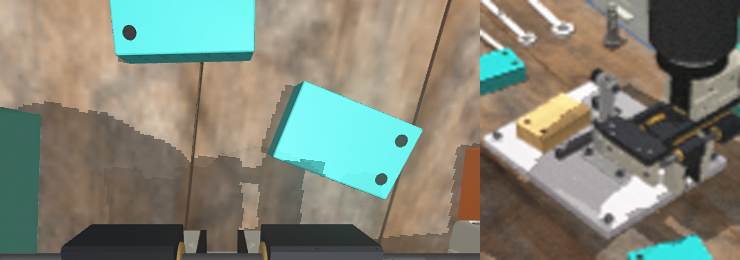

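The arm looks upright (inset ~(605,95)) and the pads are now slipping down the grip, so the handle is at its stop. Releasing and backing straight up.

Call:
{"method": "play_rows", "body": {"travel": [[0, 0, 0], [0, 0, 0], [0, 0, 0], [0, 0, -1], [0, 0, -1], [0, 0, -1], [0, 0, -1], [0, 0, -1]], "twist": [0, 0, 0, 0, 0, 0, 0, 0], "fingers": 1}}

```text
t: 11.72
eef_pos: [0.5684, -0.0497, 0.1895]
ee_rot: [3.141, 0.0, -1.445]
force: [1.1, 0.6, -0.0]
width: 0.0871
gripper_force: 0.0
```

Call:
{"method": "play_rows", "body": {"travel": [[-1, 0.3, -1], [-1, 0.4, -1], [-1, 0.4, 0], [-1, 0, 0], [-1, 0, 0], [-1, 0, 0], [-1, 0, 0], [-1, 0, 0]], "twist": [0, 0, 0, 0, 0, 0, 0, 0], "fingers": 0}}

```text
t: 12.72
eef_pos: [0.5159, 0.146, 0.2387]
ee_rot: [3.141, 0.0, -1.445]
force: [0.1, 0.4, 0.3]
width: 0.013
gripper_force: 0.0
```

Call:
{"method": "play_rows", "body": {"travel": [[-1, 0, 0], [-0.5, 0, 0], [0, 0, 0]], "twist": [0, 0, 0]}}

```text
t: 13.1
eef_pos: [0.5114, 0.1826, 0.2386]
ee_rot: [3.141, -0.0, -1.444]
force: [-0.4, -0.4, -0.1]
width: 0.0003
gripper_force: 0.0
```

```bash
python3 - <<'E'
from h import *
J=np.load("J.npy"); h=1.19
s,f,c=look("w5",J,[[-24.5,-56,15],[-24.5,48,15],[-71,42,15],[-27,42,15],[48+70*np.sin(h),0,53+70*np.cos(h)],[48+105*np.sin(h),0,53+105*np.cos(h)]])
print(s["eef_pos"],s["force"])
E
```

```text
[0.51144119 0.18264624 0.23861929] [-0.43699379 -0.41620553 -0.07308672]
```

View pics/w5.png

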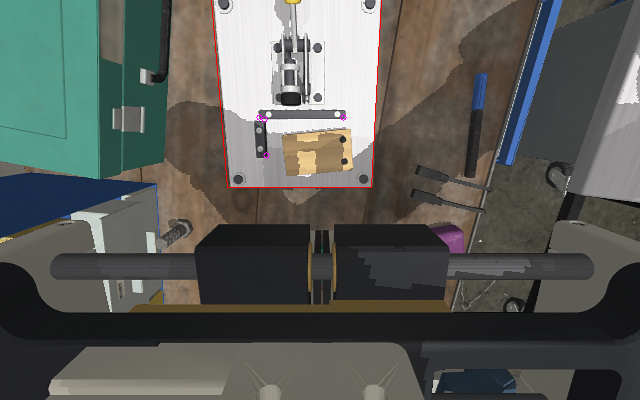

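The clamp stands open, with the arm upright at (290,95). The block is free, its top corners at about (283,134), (350,129), (353,170), (287,176); the stop face is at col 266 and the fence face at row 118. Next I'll fit the block's pose.

```bash
cat >> h.py <<'E'
def block(J,win=None):
    """block pose in the jig frame (mm, rad): its silhouette fitted by the projected box"""
    s=arm.get_state(); f=imaging.grab_frame("wrist"); c=cam(f,s); im=f["pixels"]
    hsv=cv2.cvtColor(im,cv2.COLOR_RGB2HSV); m=(hsv[...,0]>10)&(hsv[...,0]<26)&(hsv[...,1]>70)&(hsv[...,2]>70)
    roi=np.zeros(m.shape,np.uint8); cv2.fillConvexPoly(roi,proj(c,jig2w(J,[[-.108,-.09,.02],[-.02,-.09,.02],[-.02,.06,.02],[-.108,.06,.02]])).round().astype(int),1)
    m=cv2.morphologyEx((m&(roi>0)).astype(np.uint8),cv2.MORPH_CLOSE,np.ones((5,5)))
    m=cv2.morphologyEx(m,cv2.MORPH_OPEN,np.ones((3,3)))
    hx,hy=.0245,.041; B=np.array([[a*hx,b*hy,z] for a in(-1,1) for b in(-1,1) for z in(.015,.039)])
    def hull(p):
        q=jig2w([p[0]/1e3,p[1]/1e3,p[2]/1e2],B); return cv2.convexHull(proj(c,jig2w(J,q)).astype(np.float32))
    def cost(p):
        r=np.zeros(m.shape,np.uint8); cv2.fillConvexPoly(r,(hull(p)*16).round().astype(int),255,cv2.LINE_AA,4); return np.abs(r/255.-m).sum()
    from scipy.optimize import minimize
    g=min((minimize(cost,[x0,y0,0],method="Nelder-Mead",options=dict(initial_simplex=[[x0,y0,-5],[x0+8,y0,0],[x0,y0+8,0],[x0,y0,5]])) for x0 in(-52,-64) for y0 in(-18,-2)),key=lambda g:g.fun)
    v=im[:,:,::-1].copy(); cv2.polylines(v,[hull(g.x).round().astype(int)],True,(0,0,255),1); cv2.imwrite("pics/block.png",v[:260,150:500])
    print("block jig mm, rad:",g.x[:2].round(1),round(g.x[2]/100,3),"cost",round(g.fun),"of",m.sum()); return g.x
E
python3 - <<'E'
from h import *
J=np.load("J.npy"); block(J); s=arm.get_state()
E
```

```text
block jig mm, rad: [-66.2 -24.2] 0.092 cost 234 of 2772
```

Call:
{"method": "play_rows", "body": {"travel": [[-0.54, -0.23, 0.99], [0, 0, 0.99], [0, 0, 0.99], [0, 0, 0.99], [0, 0, 0.99], [0, 0, 0.99], [0, 0, 0.99], [0, 0, 0.99]], "twist": [0, 0, 0, 0, 0, 0, 0, 0]}}

```text
t: 14.2
eef_pos: [0.5159, 0.1954, 0.0402]
ee_rot: [-3.141, 0.0, -1.447]
force: [-0.6, 0.1, -0.2]
width: 0.0004
gripper_force: 0.0
```

Call:
{"method": "play_rows", "body": {"travel": [[0, 0, 0], [0.2, 0, 0], [0.2, 0, 0], [0.2, 0, 0], [0.2, 0, 0], [0.2, 0, 0], [0.2, 0, 0], [0, 0, 0]], "twist": [0, 0, 0, 0, 0, 0, 0, 0]}}

```text
t: 15.2
eef_pos: [0.5193, 0.166, 0.0407]
ee_rot: [3.141, -0.0, -1.446]
force: [0.3, 0.0, 0.2]
width: 0.0005
gripper_force: 0.0
```

```bash
cat >> h.py <<'E'
def where(J):
    s=arm.get_state(); d=s["eef_pos"]-[J[0],J[1],0]; c,n=np.cos(J[2]),np.sin(J[2]); F=s["force"]
    print("jig tcp mm",np.round([1e3*(c*d[0]+n*d[1]),1e3*(c*d[1]-n*d[0]),1e3*d[2]],1),"yaw-J",round(s["ee_rot"][2]-J[2],3),"F jig",np.round([c*F[0]+n*F[1],c*F[1]-n*F[0],F[2]],1),"t",round(s["t"],1))
E
python3 - <<'E'
from h import *
J=np.load("J.npy"); where(J); block(J)
E
```

```text
jig tcp mm [-88.9 -23.9  40.7] yaw-J 0.001 F jig [0.  0.3 0.2] t 15.2
block jig mm, rad: [-52.2 -27.6] 0.009 cost 3139 of 12859
```

View pics/block.png

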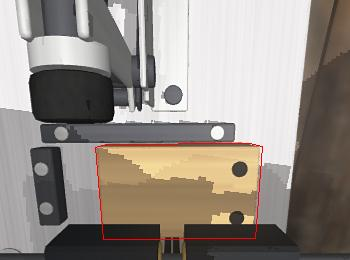

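The block is now parallel to the fence, about 3 mm short of it (block edge at row 145, fence at 140). It is still roughly 20 mm or more from the stop (block end col 97, stop face foot col 67). I'll push its -y end with the tool in the same orientation, which keeps the gripper body away from the upright arm.

Call:
{"method": "play_rows", "body": {"travel": [[-0.4, 0, 0], [0, 0, -0.8], [0, 0, -0.8], [0.4, 0.74, 0], [0.4, 0.74, 0], [0.4, 0.74, 0], [0.36, 0.74, 0], [0, 0, 0]], "twist": [0, 0, 0, 0, 0, 0, 0, 0]}}

```text
t: 16.25
eef_pos: [0.4486, 0.1284, 0.081]
ee_rot: [3.141, 0.0, -1.445]
force: [-0.1, 0.4, -0.3]
width: 0.0007
gripper_force: 0.0
```

Call:
{"method": "play_rows", "body": {"travel": [[0, 0, 0.8], [0, 0, 0.8], [0, 0, 0], [0, -0.2, 0], [0, -0.2, 0], [0, -0.2, 0], [0, -0.2, 0], [0, 0, 0]], "twist": [0, 0, 0, 0, 0, 0, 0, 0]}}

```text
t: 17.25
eef_pos: [0.47, 0.1311, 0.0409]
ee_rot: [-3.141, 0.0, -1.446]
force: [-0.1, 0.1, 0.5]
width: -0.0002
gripper_force: 0.0
```

```bash
python3 - <<'E'
from h import *
J=np.load("J.npy"); where(J); block(J)
E
```

```text
jig tcp mm [-60.4 -77.1  40.9] yaw-J 0.001 F jig [-0.1 -0.1  0.5] t 17.2
block jig mm, rad: [-52.3 -20.9] -0.008 cost 10159 of 8456
```

View pics/block.png

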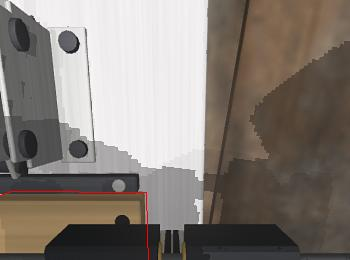

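The block's -y end is at col 148 and the jaw line at col 172. Pushing further.

Call:
{"method": "play_rows", "body": {"travel": [[0, -0.2, 0], [0, -0.2, 0], [0, -0.2, 0], [0, -0.2, 0], [0, 0, 0]], "twist": [0, 0, 0, 0, 0]}}

```text
t: 17.92
eef_pos: [0.4892, 0.1332, 0.0406]
ee_rot: [3.141, -0.0, -1.446]
force: [-2.0, 0.6, 0.1]
width: 0.0005
gripper_force: 0.7
```

```bash
cat >> h.py <<'E'
def topend(J,cn="top"):
    """block pose in jig mm from its top-face colour in a fixed camera"""
    f=imaging.grab_frame(cn); c=cam(f); hsv=cv2.cvtColor(f["pixels"],cv2.COLOR_RGB2HSV)
    m=(hsv[...,0]>10)&(hsv[...,0]<28)&(hsv[...,1]>50)&(hsv[...,2]>90)
    roi=np.zeros(m.shape,np.uint8); cv2.fillConvexPoly(roi,proj(c,jig2w(J,[[-.112,-.094,.02],[-.02,-.094,.02],[-.02,.07,.02],[-.112,.07,.02]])).round().astype(int),1)
    ys,xs=np.where(m&(roi>0)); W=back(c,np.c_[xs,ys],.039); d=W[:,:2]-J[:2]; a,b=np.cos(J[2]),np.sin(J[2])
    x=1e3*(a*d[:,0]+b*d[:,1]); y=1e3*(a*d[:,1]-b*d[:,0]); print(cn,len(xs),"x",np.percentile(x,[2,50,98]).round(1),"y",np.percentile(y,[2,50,98]).round(1))
E
python3 - <<'E'
from h import *
J=np.load("J.npy"); where(J); topend(J); topend(J,"scene"); block(J)
E
```

```text
jig tcp mm [-60.2 -57.8  40.6] yaw-J 0.001 F jig [-0.8 -1.9  0.1] t 17.9
top 387 x [-109.3  -53.9  -26.5] y [-93.8 -48.6  43.7]
scene 273 x [-78.6 -48.5 -18.4] y [-53.7  -8.6  38.1]
block jig mm, rad: [-52.3  -2.1] 0.01 cost 10621 of 8588
```

Call:
{"method": "play_rows", "body": {"travel": [[0, -0.15, 0], [0, -0.15, 0], [0, 0, 0]], "twist": [0, 0, 0]}}

```text
t: 18.45
eef_pos: [0.4897, 0.132, 0.0395]
ee_rot: [3.129, -0.003, -1.448]
force: [-29.2, 6.9, 18.2]
width: 0.0008
gripper_force: 14.6
```

Call:
{"method": "play_rows", "body": {"travel": [[0, -0.1, 0], [0, 0, 0]], "twist": [0, 0]}}

```text
t: 18.7
eef_pos: [0.4898, 0.1318, 0.0394]
ee_rot: [3.125, -0.004, -1.448]
force: [-40.1, 9.1, 26.3]
width: 0.0003
gripper_force: 19.8
```

```bash
python3 - <<'E'
from h import *
J=np.load("J.npy"); where(J); block(J)
E
```

```text
jig tcp mm [-58.7 -57.3  39.4] yaw-J -0.001 F jig [-14.  -38.6  26.3] t 18.7
block jig mm, rad: [-52.7  -2.4] -0.02 cost 11304 of 8336
```

There is a hard contact of about 40 N, so the block's end is on the stop. Backing off and going round to the -x side to press it onto the fence.

Call:
{"method": "play_rows", "body": {"travel": [[0, 0.4, 0], [0, 0.3, 0], [0, 0, -0.8], [0, 0, -0.8], [-0.8, -0.4, 0], [-0.8, -0.8, 0], [-0.8, -0.8, 0], [0, 0, 0]], "twist": [0, 0, 0, 0, 0, 0, 0, 0]}}

```text
t: 19.75
eef_pos: [0.5256, 0.2006, 0.08]
ee_rot: [-3.141, 0.0, -1.445]
force: [-0.1, -1.2, 0.4]
width: 0.0007
gripper_force: 0.0
```

Call:
{"method": "play_rows", "body": {"travel": [[0, -0.8, 0], [0, 0, 0.8], [0, 0, 0.8], [0, 0, 0]], "twist": [0, 0, 0, 0]}}

```text
t: 20.25
eef_pos: [0.5427, 0.2001, 0.039]
ee_rot: [3.138, -0.002, -1.446]
force: [0.2, -0.3, 0.1]
width: 0.0001
gripper_force: 0.0
```

```bash
python3 - <<'E'
from h import *
J=np.load("J.npy"); where(J); block(J)
E
```

```text
jig tcp mm [-119.9    3.6   39. ] yaw-J 0.001 F jig [0.3 0.1 0.1] t 20.2
block jig mm, rad: [-52.6  -1.6] -0.008 cost 1323 of 16905
```

View pics/block.png

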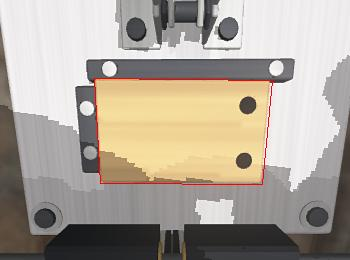

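The picture shows the block's end on the stop (cols 95–98) and its long side nearly on the fence (row 80). That was my tenth and last picture, so from here I use forces and fits. Pressing towards the fence.

Call:
{"method": "play_rows", "body": {"travel": [[0.3, 0.2, 0], [0.3, 0, 0], [0.3, 0, 0], [0.2, 0, 0], [0.1, 0, 0], [0, 0, 0]], "twist": [0, 0, 0, 0, 0, 0]}}

```text
t: 21.05
eef_pos: [0.5427, 0.1702, 0.0408]
ee_rot: [-3.142, -0.0, -1.446]
force: [0.1, -0.5, 0.3]
width: 0.0004
gripper_force: 0.0
```

Call:
{"method": "play_rows", "body": {"travel": [[0.05, 0, 0], [0.05, 0, 0], [0, 0, 0]], "twist": [0, 0, 0]}}

```text
t: 21.42
eef_pos: [0.5429, 0.168, 0.0408]
ee_rot: [3.142, -0.0, -1.446]
force: [-0.5, -0.2, -0.3]
width: 0.0002
gripper_force: 0.0
```

```bash
python3 - <<'E'
from h import *
J=np.load("J.npy"); where(J)
E
```

```text
jig tcp mm [-88.   -0.2  40.8] yaw-J 0.001 F jig [ 0.1 -0.5 -0.3] t 21.4
```

Call:
{"method": "play_rows", "body": {"travel": [[0.06, 0, 0], [0.06, 0, 0], [0, 0, 0]], "twist": [0, 0, 0]}}

```text
t: 21.8
eef_pos: [0.5429, 0.1674, 0.041]
ee_rot: [-3.141, 0.003, -1.446]
force: [-7.4, 13.9, 2.0]
width: 0.0007
gripper_force: 7.1
```

Call:
{"method": "play_rows", "body": {"travel": [[0.06, 0, 0], [0.06, 0, 0], [0, 0, 0]], "twist": [0, 0, 0]}}

```text
t: 22.18
eef_pos: [0.543, 0.1672, 0.0413]
ee_rot: [-3.139, 0.006, -1.445]
force: [-15.9, 27.0, 5.2]
width: 0.0007
gripper_force: 14.5
```

Call:
{"method": "play_rows", "body": {"travel": [[-0.6, 0, 0], [-0.7, 0, 0], [0, 0.2, -1], [0, 0, -1], [0, 0, -1], [0, 0, -1], [0, 0, 0], [0, 0, 0]], "twist": [0, 0, 0, 0, 0, 0, 0, 0]}}

```text
t: 23.18
eef_pos: [0.5343, 0.1936, 0.1403]
ee_rot: [3.141, -0.0, -1.446]
force: [0.7, -0.9, 0.1]
width: 0.0006
gripper_force: 0.0
```

```bash
python3 - <<'E'
from h import *
J=np.load("J.npy"); where(J); b=block(J)
s=arm.get_state(); f=imaging.grab_frame("wrist"); c=cam(f,s); g=cv2.cvtColor(f["pixels"],cv2.COLOR_RGB2GRAY)
hsv=cv2.cvtColor(f["pixels"],cv2.COLOR_RGB2HSV)
# dark fence/stop mask -> compare with projected boxes, fit jig offset
ROI=np.zeros(g.shape,np.uint8); cv2.fillConvexPoly(ROI,proj(c,jig2w(J,[[-.1,-.085,.02],[-.011,-.085,.02],[-.011,.07,.02],[-.1,.07,.02]])).round().astype(int),1)
m=((g<95)&(hsv[...,1]<70)&(ROI>0)).astype(np.uint8); m=cv2.morphologyEx(m,cv2.MORPH_CLOSE,np.ones((7,7)))
n,l,st,_=cv2.connectedComponentsWithStats(m); print([list(x) for x in st[1:] if x[4]>60])
for k in range(1,n):
    if st[k][4]<60: m[l==k]=0
def box(x0,x1,y0,y1,z1): return np.array([[x,y,z] for x in(x0,x1) for y in(y0,y1) for z in(15,z1)])/1e3
BX=[box(-24.5,-14.5,-56,48,27),box(-71,-27,42,54,29)]
def cost(p):
    K=J+[p[0]/1e3,p[1]/1e3,p[2]/1e2]; r=np.zeros(m.shape,np.uint8)
    for B in BX: cv2.fillConvexPoly(r,(cv2.convexHull(proj(c,jig2w(K,B)).astype(np.float32))*16).round().astype(int),255,cv2.LINE_AA,4)
    return np.abs(r*ROI/255.-m).sum()
from scipy.optimize import minimize
r=minimize(cost,[0,0,0],method="Nelder-Mead",options=dict(initial_simplex=[[0,0,-2],[4,0,0],[0,4,0],[-3,-3,2]])); print(r.x,r.fun,m.sum())
K=J+r.x/[1e3,1e3,1e2]; np.save("K.npy",K); block(K)
E
```

```text
jig tcp mm [-114.4   -5.5  140.3] yaw-J 0.001 F jig [1.  0.6 0.1] t 23.2
block jig mm, rad: [-51.   -1.3] 0.013 cost 429 of 5704
[[np.int32(255), np.int32(94), np.int32(127), np.int32(67), np.int32(675)], [np.int32(350), np.int32(115), np.int32(8), np.int32(10), np.int32(66)], [np.int32(348), np.int32(147), np.int32(10), np.int32(9), np.int32(66)]]
[-1.12097286  2.01843719 -0.75893465] 2246.6588235294116 807
block jig mm, rad: [-49.3  -0.3] 0.025 cost 495 of 5653
```

```bash
cat > refit.py <<'E'
from h import *
from scipy.optimize import minimize
J=np.load("J.npy")
s=arm.get_state(); f=imaging.grab_frame("wrist"); c=cam(f,s); g=cv2.cvtColor(f["pixels"],cv2.COLOR_RGB2GRAY)
hsv=cv2.cvtColor(f["pixels"],cv2.COLOR_RGB2HSV)
def box(x0,x1,y0,y1,z1): return np.array([[x,y,z] for x in(x0,x1) for y in(y0,y1) for z in(15,z1)])/1e3
BX=[box(-24.5,-14.5,-56,48,27),box(-71,-27,42,54,29)]
for th in (105,120,135):
    ROI=np.zeros(g.shape,np.uint8); cv2.fillConvexPoly(ROI,proj(c,jig2w(J,[[-.1,-.085,.02],[-.011,-.085,.02],[-.011,.07,.02],[-.1,.07,.02]])).round().astype(int),1)
    b=cv2.convexHull(proj(c,jig2w(J,jig2w([-.052,-.002,0],box(-24,18,-40,36,39)))).astype(np.float32)); cv2.fillConvexPoly(ROI,b.round().astype(int),0)
    m=((g<th)&(hsv[...,1]<70)&(ROI>0)).astype(np.uint8); m=cv2.morphologyEx(m,cv2.MORPH_CLOSE,np.ones((9,9)))
    n,l,st,_=cv2.connectedComponentsWithStats(m)
    for k in range(1,n):
        if st[k][4]<200: m[l==k]=0
    def cost(p):
        K=J+[p[0]/1e3,p[1]/1e3,p[2]/1e2]; r=np.zeros(m.shape,np.uint8)
        for B in BX: cv2.fillConvexPoly(r,(cv2.convexHull(proj(c,jig2w(K,B)).astype(np.float32))*16).round().astype(int),255,cv2.LINE_AA,4)
        return np.abs(r*ROI/255.-m).sum()
    r=min((minimize(cost,[a,0,0],method="Nelder-Mead",options=dict(initial_simplex=[[a,0,-2],[a+4,0,0],[a,4,0],[a-3,-3,2]])) for a in (-3,0,2)),key=lambda r:r.fun); print(th,r.x.round(2),r.fun.round(),m.sum())
    block(J+r.x/[1e3,1e3,1e2])
E
python3 refit.py
```

```text
105 [-2.31  2.13  0.12] 1383.0 1408
block jig mm, rad: [-48.7   0.9] 0.022 cost 499 of 5647
120 [-1.89  1.66  1.02] 732.0 2122
block jig mm, rad: [-49.2   1.6] -0.007 cost 481 of 5664
135 [-2.26  1.72 -0.72] 731.0 2165
block jig mm, rad: [-49.    0.1] -0.002 cost 450 of 5688
```

On the refined jig frame the block lies at about (-49.1, 0.9) mm with roughly zero yaw, so it is home. Now to the handle to lock the clamp.

```bash
python3 - <<'E'
from h import *
K=np.load("J.npy")+[-.0021,.0017,.001]; np.save("K.npy",K); s=arm.get_state(); where(K)
print(totool(s,jig2w(K,[[.1165,0,.081]])[0]))
E
```

```text
jig tcp mm [-112.4   -3.4  140.3] yaw-J -0.0 F jig [-0.7  0.7  0.5] t 23.5
[ 9.15 -0.14  2.38]
```

Call:
{"method": "play_rows", "body": {"travel": [[0, 0, -1], [0, 0, -1], [0, 0, -1], [0.5, 0, -1], [1, 0, 0], [1, 0, 0], [1, 0, 0], [1, 0, 0]], "twist": [0, 0, 0, 0, 0, 0, 0, 0], "fingers": 1, "newtons": 15}}

```text
t: 24.52
eef_pos: [0.5487, 0.0812, 0.2407]
ee_rot: [3.141, -0.0, -1.446]
force: [-0.6, 0.6, 0.2]
width: 0.0751
gripper_force: 0.0
```

Call:
{"method": "play_rows", "body": {"travel": [[1, 0, 0], [1, -0.14, 0], [1, 0, 0], [1, 0, 0], [0.65, 0, 0], [0, 0, 0.9], [0, 0, 0], [0, 0, 0]], "twist": [0, 0, 0, 0, 0, 0, 0, 0]}}

```text
t: 25.52
eef_pos: [0.567, -0.0327, 0.2189]
ee_rot: [-3.141, -0.0, -1.445]
force: [0.0, 0.3, -0.4]
width: 0.0878
gripper_force: 0.0
```

```bash
python3 - <<'E'
from h import *
K=np.load("K.npy"); s=arm.get_state(); where(K); print(totool(s,jig2w(K,[[.1165,0,.081]])[0]))
f=imaging.grab_frame("wrist"); c=cam(f,s); L=np.array([40,70,110]); print(proj(c,jig2w(K,np.c_[48+L*.928,0*L,53+L*.372]/1e3)).round(1).tolist())
for b in models.silhouettes("clamp_handle","wrist")[:2]:
    print(b["extent"],b["confidence"]); ys,xs=np.where(b["pixels"])
    print([(r,int(xs[ys==r].min()),int(xs[ys==r].max())) for r in range(ys.min(),ys.max()+1,12) if (ys==r).any()])
E
```

```text
jig tcp mm [116.1   0.6 218.9] yaw-J 0.001 F jig [-0.3  0.  -0.4] t 25.5
[0.01 0.03 5.52]
[[322.1, 222.7], [322.2, 200.7], [322.2, 166.7]]
[321.0, 211.2, 22.7, 82.5] 0.6
[(173, 320, 322), (185, 312, 332), (197, 312, 331), (209, 312, 329), (221, 313, 330), (233, 315, 328), (245, 320, 322)]
```

The handle shows exactly where the fully open pose predicts (cols 312–332, tip at row ~171). Descending and gripping.

Call:
{"method": "play_rows", "body": {"travel": [[0, 0, 0.9], [0, 0, 0.9], [0, 0, 0.9], [0, 0, 0.9], [0, 0, 0.9], [0, 0, 0.9], [0, 0, 0.12], [0, 0, 0]], "twist": [0, 0, 0, 0, 0, 0, 0, 0]}}

```text
t: 26.62
eef_pos: [0.5672, -0.0327, 0.0811]
ee_rot: [-3.141, -0.0, -1.445]
force: [-0.3, -0.5, -0.1]
width: 0.088
gripper_force: 0.0
```

Call:
{"method": "play_rows", "body": {"travel": [[0, 0, 0], [0, 0, 0], [0, 0, 0], [0, 0, 0], [0, 0, 0], [0, 0, 0], [0, 0, 0], [0, 0, 0]], "twist": [0, 0, 0, 0, 0, 0, 0, 0], "fingers": 0, "newtons": 15}}

```text
t: 27.62
eef_pos: [0.5672, -0.0328, 0.0804]
ee_rot: [-3.141, -0.0, -1.446]
force: [2.1, -0.7, -0.7]
width: 0.0193
gripper_force: 15.0
```

```bash
cat >> h.py <<'E'
def arc(v0,v1,n,r=.075):
    """tool-axis units along the handle arc, from the current pose onto it"""
    K=np.load("K.npy"); s=arm.get_state(); v=np.linspace(v0,v1,n)-.33
    P=jig2w(K,np.c_[.048+r*np.sin(v),0*v,.053+r*np.cos(v)]); u=np.array([totool(s,p) for p in P])
    print("w",s["width"].round(4),s["gripper_force"].round(1)); where(K); print("to v0",u[0]); print(np.diff(u,axis=0).round(2).tolist())
E
python3 -c "
from h import *
arc(1.52,-.04,15,.0743)"
```

```text
Traceback (most recent call last):
  File "h.py", line 67, in arc
    print("w",s["width"].round(4),s["gripper_force"].round(1)); where(K); print("to v0",u[0]); print(np.diff(u,axis=0).round(2).tolist())
              ^^^^^^^^^^^^^^^^
AttributeError: 'float' object has no attribute 'round'
```

```bash
sed -i 's/s\["width"\].round(4),s\["gripper_force"\].round(1)/s["width"],s["gripper_force"]/' h.py; python3 -c "
from h import *
arc(1.52,-.04,15,.0743)"
```

```text
w 0.019254438001732294 14.97980821984342
jig tcp mm [116.2   0.8  80.4] yaw-J 0.0 F jig [ 0.9  2.  -0.7] t 27.6
to v0 [ 0.03  0.03 -0.01]
[[-0.14, 0.0, -0.3], [-0.17, 0.0, -0.28], [-0.2, 0.0, -0.26], [-0.24, 0.0, -0.24], [-0.25, 0.0, -0.21], [-0.28, 0.0, -0.18], [-0.29, 0.0, -0.15], [-0.31, 0.0, -0.11], [-0.33, 0.0, -0.08], [-0.32, 0.0, -0.05], [-0.33, 0.0, 0.0], [-0.33, 0.0, 0.03], [-0.33, 0.0, 0.06], [-0.31, 0.0, 0.11]]
```

Call:
{"method": "play_rows", "body": {"travel": [[-0.14, 0, -0.3], [-0.17, 0, -0.28], [-0.2, 0, -0.26], [-0.24, 0, -0.24], [-0.25, 0, -0.21], [0, 0, 0]], "twist": [0, 0, 0, 0, 0, 0]}}

```text
t: 28.38
eef_pos: [0.5638, -0.0067, 0.1129]
ee_rot: [-3.14, 0.001, -1.445]
force: [2.9, 4.5, -4.9]
width: 0.0195
gripper_force: 15.1
```

```bash
python3 -c "
from h import *
arc(.963,-.04,10,.0743)"
```

```text
w 0.019536129651131346 15.068524000780599
jig tcp mm [ 89.8   0.7 112.9] yaw-J 0.001 F jig [-4.1  3.5 -4.9] t 28.4
to v0 [ 0.08  0.03 -0.  ]
[[-0.27, 0.0, -0.18], [-0.3, 0.0, -0.15], [-0.31, 0.0, -0.11], [-0.32, 0.0, -0.08], [-0.33, 0.0, -0.05], [-0.33, 0.0, 0.0], [-0.33, 0.0, 0.03], [-0.32, 0.0, 0.07], [-0.32, 0.0, 0.1]]
```

Tracking well, so I'll continue round.

Call:
{"method": "play_rows", "body": {"travel": [[-0.24, 0, -0.18], [-0.3, 0, -0.15], [-0.31, 0, -0.11], [-0.32, 0, -0.08], [-0.33, 0, -0.05], [0, 0, 0]], "twist": [0, 0, 0, 0, 0, 0]}}

```text
t: 29.12
eef_pos: [0.5591, 0.0297, 0.1277]
ee_rot: [-3.14, 0.0, -1.445]
force: [-0.4, -0.5, 6.0]
width: 0.0197
gripper_force: 14.6
```

```bash
python3 -c "
from h import *
arc(.406,-.04,5,.0743)"
```

```text
w 0.01974211433182566 14.630472563540593
jig tcp mm [ 53.2   0.6 127.7] yaw-J 0.001 F jig [ 0.5 -0.5  6. ] t 29.1
to v0 [0.02 0.02 0.03]
[[-0.33, 0.0, -0.01], [-0.33, 0.0, 0.03], [-0.33, 0.0, 0.07], [-0.31, 0.0, 0.1]]
```

Call:
{"method": "play_rows", "body": {"travel": [[-0.33, 0, -0.01], [-0.33, 0, 0.03], [-0.33, 0, 0.07], [-0.31, 0, 0.1], [0, 0, 0], [0, 0, 0]], "twist": [0, 0, 0, 0, 0, 0]}}

```text
t: 29.88
eef_pos: [0.5551, 0.0621, 0.1244]
ee_rot: [-3.14, 0.001, -1.445]
force: [-6.2, 3.3, 19.1]
width: 0.0194
gripper_force: 15.0
```

```bash
python3 -c "
from h import *
arc(0,-.1,3,.0743)"
```

```text
w 0.01943379982170851 15.00085603329353
jig tcp mm [ 20.5   0.7 124.4] yaw-J 0.001 F jig [-4.  -5.7 19.1] t 29.9
to v0 [0.14 0.03 0.04]
[[-0.14, 0.0, 0.05], [-0.14, 0.0, 0.06]]
```

Call:
{"method": "play_rows", "body": {"travel": [[-0.14, 0, -0.05], [-0.1, 0, 0.03], [-0.1, 0, 0.03], [0, 0, 0]], "twist": [0, 0, 0, 0]}}

```text
t: 30.38
eef_pos: [0.5539, 0.0704, 0.1224]
ee_rot: [-3.141, 0.001, -1.445]
force: [-1.5, 2.6, 7.7]
width: 0.0191
gripper_force: 15.0
```

```bash
python3 -c "
from h import *
arc(0,-.1,3,.0743)"
```

```text
w 0.019077730364998744 15.000365066807717
jig tcp mm [ 12.1   0.5 122.4] yaw-J 0.0 F jig [-2.8 -1.2  7.7] t 30.4
to v0 [ 0.47  0.02 -0.04]
[[-0.14, 0.0, 0.06], [-0.13, 0.0, 0.05]]
```

Call:
{"method": "play_rows", "body": {"travel": [[0, 0, 0], [0, 0, 0], [0, 0, 0], [0, 0, -0.9], [0, 0, -0.9], [0, 0, -0.9], [0, 0, -0.9], [0, 0, -0.9]], "twist": [0, 0, 0, 0, 0, 0, 0, 0], "fingers": 1}}

```text
t: 31.38
eef_pos: [0.5534, 0.0696, 0.2347]
ee_rot: [3.141, -0.0, -1.446]
force: [0.0, -0.3, 0.2]
width: 0.0869
gripper_force: 0.0
```

Call:
{"method": "play_rows", "body": {"travel": [[-1, 0, 0], [-1, 0, 0], [-1, 0, 0], [-1, 0, 0], [-1, 0, 0], [0, 0, 0]], "twist": [0, 0, 0, 0, 0, 0]}}

```text
t: 32.12
eef_pos: [0.5378, 0.1949, 0.2338]
ee_rot: [3.141, -0.0, -1.444]
force: [0.6, -0.0, 0.4]
width: 0.0878
gripper_force: 0.0
```

```bash
cat > chk.py <<'E'
from h import *
from scipy.optimize import minimize_scalar
K=np.load("K.npy"); s=arm.get_state(); where(K)
for cn in ("wrist","scene","top"):
    s=arm.get_state(); f=imaging.grab_frame(cn); c=cam(f,s); hsv=cv2.cvtColor(f["pixels"],cv2.COLOR_RGB2HSV)
    y=((hsv[...,0]>18)&(hsv[...,0]<36)&(hsv[...,1]>150)&(hsv[...,2]>60)).astype(np.uint8)
    ctr=proj(c,jig2w(K,[[.03,0,.12]]))[0]; R=np.zeros_like(y); cv2.circle(R,tuple(int(v) for v in ctr),70 if cn=="wrist" else 30,1,-1); y&=R
    y=cv2.morphologyEx(y,cv2.MORPH_CLOSE,np.ones((3,3)))
    a=np.linspace(0,2*np.pi,16,endpoint=False)
    def hull(v):
        t=v-.33; d=np.array([np.sin(t),0,np.cos(t)]); e=np.array([np.cos(t),0,-np.sin(t)]); j=np.array([0,1,0])
        P=np.concatenate([np.array([48,0,53])+L*d+r*(np.cos(a)[:,None]*e+np.sin(a)[:,None]*j) for L,r in((36,10.5),(95,10.5),(102,7.),(105,2))])/1e3
        return cv2.convexHull(proj(c,jig2w(K,P)).astype(np.float32))
    def cost(v):
        r=np.zeros(y.shape,np.uint8); cv2.fillConvexPoly(r,(hull(v)*16).round().astype(int),255,cv2.LINE_AA,4); return np.abs(r*R/255.-y).sum()
    vs=np.linspace(-.1,1.6,171); cs=[cost(v) for v in vs]; i=int(np.argmin(cs)); print(cn,"handle v",round(vs[i],2),"cost",round(cs[i]),"of",y.sum(),"; cost at 0, .15, .3:",[round(cost(v)) for v in(0,.15,.3)])
    for n in ("clamp_foot","clamp_handle"): print(n,[(np.round(b["extent"],1).tolist(),round(b["confidence"],2)) for b in models.boxes_of(n,cn)[:1]])
    print(" foot/arm-end pred locked",proj(c,jig2w(K,[[-.049,0,.041],[-.058,0,.065],[-.049,0,.074]])).round(1).tolist())
block(K)
E
python3 chk.py
```

```text
jig tcp mm [-113.4    0.   233.8] yaw-J 0.002 F jig [0.1 0.6 0.4] t 32.1
wrist handle v 0.05 cost 371 of 435 ; cost at 0, .15, .3: [658, 975, 1075]
clamp_foot [([323.5, 28.9, 31.4, 57.9], 0.15)]
clamp_handle [([322.2, 37.1, 33.3, 74.3], 0.78)]
 foot/arm-end pred locked [[321.6, 132.1], [321.5, 141.2], [321.5, 132.8]]
scene handle v 0.03 cost 68 of 143 ; cost at 0, .15, .3: [76, 103, 202]
clamp_foot [([328.5, 190.2, 18.0, 36.4], 0.21)]
clamp_handle [([329.9, 191.7, 20.5, 36.6], 0.77)]
 foot/arm-end pred locked [[306.7, 193.2], [304.7, 185.7], [306.5, 184.6]]
top handle v 0.22 cost 57 of 29 ; cost at 0, .15, .3: [88, 66, 72]
clamp_foot [([170.6, 186.8, 16.8, 12.4], 0.33)]
clamp_handle []
 foot/arm-end pred locked [[280.9, 209.8], [277.2, 209.4], [280.0, 208.8]]
block jig mm, rad: [-49.1   0.7] -0.017 cost 454 of 2767
```

```bash
python3 - <<'E'
from h import *
K=np.load("K.npy")
for cn in("scene","top"):
    f=imaging.grab_frame(cn); c=cam(f)
    a=cv2.imread(f"pics/{cn}0.png"); b=f["pixels"][:,:,::-1]
    p=[int(v) for v in proj(c,jig2w(K,[[.025,0,.11]]))[0]]
    def mk(im):
        h=cv2.cvtColor(np.ascontiguousarray(im),cv2.COLOR_BGR2HSV); m=((h[...,0]>18)&(h[...,0]<36)&(h[...,1]>130)&(h[...,2]>60)); o=np.zeros_like(m); o[p[1]-25:p[1]+22,p[0]-20:p[0]+20]=1; m&=o; ys,xs=np.where(m)
        print(cn,len(xs),xs.mean().round(2),ys.mean().round(2),"top px",np.c_[xs,ys][ys<=ys.min()+1].mean(0).round(1),"bottom",np.c_[xs,ys][ys>=ys.max()-1].mean(0).round(1)); return m
    A,B=mk(a),mk(b); print("xor",(A^B).sum())
    # grey difference over the clamp arm and handle
    print([ (v,proj(c,jig2w(K,[[.048+.1*np.sin(v-.33),0,.053+.1*np.cos(v-.33)]])).round(1).tolist()) for v in(0,.12,.3)])
E
```

```text
scene 148 322.74 181.28 top px [321.  171.6] bottom [324.7 192.4]
scene 156 323.47 181.47 top px [321.7 171.5] bottom [325.  192.4]
xor 30
[(0, [[320.7, 173.8]]), (0.12, [[323.4, 174.6]]), (0.3, [[327.6, 176.7]])]
top 62 304.76 203.84 top px [303.9 201.7] bottom [305.3 205.5]
top 47 306.32 203.62 top px [305.2 201.7] bottom [307.  205.3]
xor 21
[(0, [[300.8, 204.0]]), (0.12, [[304.9, 203.5]]), (0.3, [[311.3, 202.8]])]
```

The handle now stands at v ≈ 0.03–0.05, past dead centre but perhaps not on its stop. I'll nudge it home with closed fingers from behind.

Call:
{"method": "play_rows", "body": {"travel": [[1, 0, 0], [1, 0, 0], [1, 0, 0], [1, 0, 0], [1, 0, 0], [1, 0, 0], [0.95, 0, 0], [0, 0, 0]], "twist": [0, 0, 0, 0, 0, 0, 0, 0], "fingers": 0}}

```text
t: 33.72
eef_pos: [0.5598, 0.0201, 0.2343]
ee_rot: [3.141, -0.0, -1.448]
force: [0.1, -0.5, 0.7]
width: 0.0132
gripper_force: 0.0
```

Call:
{"method": "play_rows", "body": {"travel": [[0, 0, 0.85], [0, 0, 0.85], [0, 0, 0.85], [0, 0, 0.85], [-0.2, 0, 0], [-0.2, 0, 0], [0, 0, 0]], "twist": [0, 0, 0, 0, 0, 0, 0]}}

```text
t: 34.6
eef_pos: [0.5592, 0.0322, 0.1504]
ee_rot: [-3.14, 0.0, -1.445]
force: [-0.5, -0.1, 0.2]
width: 0.0006
gripper_force: 0.0
```

```bash
python3 -c "
from h import *
where(np.load('K.npy'))"
```

```text
jig tcp mm [ 50.7   1.  150.4] yaw-J 0.001 F jig [ 0.  -0.5  0.2] t 34.6
```

Call:
{"method": "play_rows", "body": {"travel": [[-0.1, 0.03, 0], [-0.1, 0, 0], [-0.1, 0, 0], [0, 0, 0]], "twist": [0, 0, 0, 0]}}

```text
t: 35.1
eef_pos: [0.5569, 0.0388, 0.1494]
ee_rot: [-3.142, 0.0, -1.446]
force: [0.3, 0.8, -0.6]
width: 0.0007
gripper_force: 0.0
```

Call:
{"method": "play_rows", "body": {"travel": [[-0.08, 0, 0], [-0.06, 0, 0], [0, 0, 0]], "twist": [0, 0, 0]}}

```text
t: 35.48
eef_pos: [0.5564, 0.0422, 0.1493]
ee_rot: [3.141, -0.0, -1.446]
force: [-0.6, 0.4, 0.0]
width: 0.0004
gripper_force: 0.1
```

Call:
{"method": "play_rows", "body": {"travel": [[-0.08, 0, 0], [-0.08, 0, 0], [0, 0, 0]], "twist": [0, 0, 0]}}

```text
t: 35.85
eef_pos: [0.5561, 0.0437, 0.1493]
ee_rot: [3.14, -0.004, -1.446]
force: [5.6, -13.9, -2.1]
width: 0.0008
gripper_force: 6.3
```

Call:
{"method": "play_rows", "body": {"travel": [[-0.08, 0, 0], [0, 0, 0]], "twist": [0, 0]}}

```text
t: 36.1
eef_pos: [0.5559, 0.0441, 0.1493]
ee_rot: [3.14, -0.006, -1.446]
force: [7.8, -22.0, -3.7]
width: 0.0005
gripper_force: 9.9
```

The handle is on its hard stop (22 N with no further travel). Backing away and checking.

Call:
{"method": "play_rows", "body": {"travel": [[0.5, 0, 0], [0.5, 0, 0], [0, 0, -1], [0, 0, -1], [0, 0, -1], [0, 0, -1], [-1, 0, 0], [-1, 0, 0]], "twist": [0, 0, 0, 0, 0, 0, 0, 0]}}

```text
t: 37.1
eef_pos: [0.5527, 0.0733, 0.2499]
ee_rot: [-3.141, 0.001, -1.447]
force: [-0.1, 0.2, 0.0]
width: 0.0007
gripper_force: 0.0
```

Call:
{"method": "play_rows", "body": {"travel": [[-1, 0, 0], [-1, 0, 0], [-1, 0, 0], [-1, 0, 0], [-1, 0, 0], [0, 0, 0], [0, 0, 0]], "twist": [0, 0, 0, 0, 0, 0, 0]}}

```text
t: 37.98
eef_pos: [0.5369, 0.1967, 0.2493]
ee_rot: [3.141, 0.0, -1.445]
force: [0.7, 0.0, -0.5]
width: 0.0005
gripper_force: 0.0
```

```bash
python3 chk.py | grep -v clamp_; python3 refit.py; python3 - <<'E'
from h import *
K=np.load("K.npy")
for cn in("scene","top"):
    f=imaging.grab_frame(cn); c=cam(f); p=[int(v) for v in proj(c,jig2w(K,[[.025,0,.11]]))[0]]; M=[]
    for im in (cv2.imread(f"pics/{cn}0.png"),f["pixels"][:,:,::-1]):
        h=cv2.cvtColor(np.ascontiguousarray(im),cv2.COLOR_BGR2HSV); m=((h[...,0]>18)&(h[...,0]<36)&(h[...,1]>130)&(h[...,2]>60))[p[1]-25:p[1]+22,p[0]-20:p[0]+20]; M.append(m); print(cn,m.sum(),np.argwhere(m).mean(0).round(2))
    print((M[0]^M[1]).sum())
E
```

```text
jig tcp mm [-115.3   -0.6  249.3] yaw-J 0.0 F jig [ 0.   0.7 -0.5] t 38.0
wrist handle v 0.01 cost 293 of 430 ; cost at 0, .15, .3: [304, 956, 1138]
 foot/arm-end pred locked [[321.1, 130.2], [321.1, 138.7], [321.0, 130.6]]
scene handle v -0.01 cost 70 of 144 ; cost at 0, .15, .3: [70, 129, 227]
 foot/arm-end pred locked [[306.7, 193.2], [304.7, 185.7], [306.5, 184.6]]
top handle v 0.16 cost 63 of 35 ; cost at 0, .15, .3: [82, 64, 88]
 foot/arm-end pred locked [[280.9, 209.8], [277.2, 209.4], [280.0, 208.8]]
block jig mm, rad: [-49.    1.3] 0.021 cost 394 of 2591
105 [-1.87  1.89  0.  ] 510.0 864
block jig mm, rad: [-48.6   0.9] -0.002 cost 380 of 2611
120 [-1.87  1.89  0.  ] 318.0 1056
block jig mm, rad: [-49.    0.7] 0.008 cost 402 of 2587
135 [-1.87  1.89  0.  ] 315.0 1059
block jig mm, rad: [-49.    0.3] -0.01 cost 378 of 2612
scene 148 [21.28 20.74]
scene 154 [21.19 20.62]
6
top 62 [23.84 20.76]
top 57 [23.91 21.11]
5
```

The handle now matches the original locked pose almost pixel for pixel. The block is home at about (-49, 0.8) mm with roughly zero yaw, and the robot is clear of everything.

```bash
python3 -c "
from station import arm
print(arm.job_done())"
```

```text
the job is handed in; nothing more can be done
None
```

The job is handed in: I opened the clamp fully, slid the block home against fence and stop (within about 1 mm by the camera fits), and locked the clamp with the handle on its hard stop.

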